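# Raise a ratchet rest four clicks and lock it

### The arm

A 6-joint arm with a two-finger parallel gripper is mounted at the origin on a cart in front of the work surface, level with it; the furniture and walls round the work are solid. World frame = base frame: x ahead of the robot, y to its left, z up, the work surface at z = 0. Lengths are in m, angles in rad, forces in N, time in s.
With the tool pointing down it reaches from about 0.375 to 0.825 m from the base axis. Payload 5.5 kg.
Tool frame: the origin (TCP) lies at the very end of the fingers, on their centre line; the grasp point (between the pads) lies 19 mm behind it (robot.tcp_to_grasp is the z of the grasp point in the tool frame, in m); z points along the fingers, y is the line along which they close (so a half turn about z gives the same grasp; the last joint's range is limited). The gripper opens to 85 mm and grips with 20 to 120 N. Pads are 22 mm wide; open, the fingers measure 114 mm over their backs; the gripper's body (76 mm by 85 mm) begins 54 mm behind the grasp point. The pads swing forward as they close: fully open they stand 13 mm farther back than shut.
Start: joints at [1.158, 0.314, -0.047, 1.21, 0, 1.571], TCP at [0.241, 0.55, 0.231] pointing down, gripper open.
Joint ranges: [-2.67, 2.67], [-0.69, 1.73], [-1.03, 1.25], [-2.08, 2.16], [-1.42, 1.45], [-3.14, 3.14]. Speed limits (rad/s): [2.39, 2.39, 3.01, 3.14, 3.14, 3.14].

### API

Orientations are given as a unit quaternion [w, x, y, z].
In Python, from workcell import robot, vision, ticket gives the robot as it stands. The module is installed in compiled form; this text tells all that it offers.
- The arm moves only by the shell command python3 -m pendant 'ROWS' [FORCE]. ROWS is JSON, a list of rows, each a list of 3 entries, a list of its own where there are three numbers: the turn, a rotation vector about the tool's x, y, z in rad, then the shift along the tool's x, y, z in cm, then the closure, from 0 (fully open) to 1 (shut). A call has 1 to 20 rows; each row shifts and turns the commanded pose from where the row before left it, along the tool's axes as they then stand; what a row does not reach is not made up. A row lasts 1/10 s, in which the tool goes at most 50 mm and 8.59 degrees, less where a joint would pass 70% of its speed; a pose out of reach is approached as far as the arm can. A call with a gripper value outside its range is refused whole. The fingers move at their own pace and stop on an object; FORCE is the grip in N (left out, the last holds). Time passes only in rows, so rows that do not move let the fingers close. It gives the time, the measured TCP pose, the force, the opening and the grip force at its end, in the units of the state.
- robot.get_obs(): the state, without advancing time (a new reading comes with each control period).
- vision.get_image(name): name is "scene" or "top" or "wrist"; returns the picture (400x640x3 uint8, red, green, blue); there is no depth.
- vision.get_calibration(name): a dict with "mtx" (3x3 intrinsics, pixels), "k1" (the pictures are not rectified: a ray, as slopes to the right and down, at radius r is drawn at 1 + k1 r^2 times it, then the intrinsics apply), "extrinsics" (4x4, takes a point from camera to world coordinates). Camera axes: x right, y down, z forward; pixel columns grow to the right and rows downward; lengths in m; the calibration is good to about 2 mm. A picture is of the moment at which its call begins: read the wrist's pose just before it. get_calibration takes no time and is no camera call; for the wrist camera it gives the pose at the moment of the call.
- ticket.sign_off(): hands the job in; it is judged then, once.
The state is a dict: "t": time; "joints": joint angles; "joint_velocities": joint speeds; "joint_efforts": joint torques, N m; "eef_pos": TCP position; "orientation": TCP orientation; "wrist_force": force on the tool from outside, world axes, zero at the start; "wrist_torque": the same for the moment, N m; "gripper_width": finger opening in m; "grasp_force": force on a finger pad.
Only numpy, scipy, OpenCV 4.12 (cv2) and the standard library are available. Lean on these libraries where they do the work, as an engineer would, in place of code of your own. Each camera call takes 0.05 s, during which the arm holds its last target. There are 200 camera calls.

### The job

Set the ratchet rest on the worktop to its working height: lift its column by the black head until the pawl inside has clicked exactly four times, then let the column settle gently back onto the pawl, without forcing it down. Then press the lock lever fully down, let go of everything, and leave the things standing round the rest where they are.

Things in the scene. Friction and masses are not known exactly. Their poses are not given: they have to be found in the camera images.
- stand: The ratchet rest, fixed: 108 x 76 mm base plate, grey square tower 40 x 40 mm, 110 mm tall, out of which the column rises; before it (its own -x side) an aluminium pawl box carrying the lock lever. Origin: on the worktop under the column's axis; z up; -x points from the column along the lock lever. Place and yaw vary.
- head_center (a point): Centre of the black fluted round head on the column, 36 mm in diameter, 36 mm tall; 142 mm above the worktop at the start, the tower's top 14 mm below the head. Inside, a sprung pawl clicks under five hidden notches. A click passed cannot be taken back. Let go, the column sinks up to 11 mm until the last notch passed rests on the pawl. Pushing it down with over 20 N overloads the pawl.
- column (a joint): Lift of the column, m: 0 fully down (start), up to 0.078; vertical only, 0.3 to 0.45 kg. The first click comes between 4 and 30 mm, differently every time, the others 9 to 11 mm apart, unevenly. Before each click the upward pull grows over some 5 mm of lift by 8 to 16 N above the weight and falls off at once at the click: count by feel.
- lock_lever (a joint): Angle of the lock lever, rad: 0 raised (start), 0.30 fully down against its stop. Pivots 46 mm before the column's axis, 90 mm up; stiff (4 to 6 N at its pad), stays where it is left. Down, its dog stands behind the pawl; it will not go down while the pawl is pushed back by a notch.
- lever_pad (a point): Centre of the top of the lock lever's black pad, 28 x 28 mm, 58 mm out from the pivot, 104 mm from the column's axis. About 112 mm above the worktop at the start; sinks 17 mm and lies level, at 95 mm, when fully down.
- objective_can: Bystander: black round canister, 37 mm in diameter, 57 mm tall, standing near the rest; origin at the centre of its underside.
- drop_bottle: Bystander: small brown bottle with a pointed black cap, 32 mm in diameter, 76 mm tall; origin at the centre of its underside.
- lens_cap: Bystander: flat round black cap, 48 mm in diameter, 12 mm tall, behind the rest; origin at the centre of its underside.

How it is judged:
By the outcome, as a careful person would: the job done as asked, in the order asked, and still so for the second after the job is handed in, with the robot touching nothing.
It also fails if it takes over 72 s, if anything falls off the work surface, if the arm or the gripper's body presses on something with over 40 N, if the wrist force passes 120 N, or if a joint passes its speed limit or range.

## Working session

There is one attempt and no reset: what is moved stays moved. The work goes in short steps, Python scripts to look and compute and a shell command to move; the robot and the scene stay as the last step left them, time stands still between calls to the robot, and variables do not carry over. Pictures are saved under pics/ and viewed, at most 10 in all, crops included, and the job is handed in when it is done.

```bash
mkdir -p pics
cat > h.py <<'E'
import numpy as np, cv2
from workcell import robot, vision, ticket
def ray(name,u,v,cal=None):
    c=cal or vision.get_calibration(name); K=np.array(c["mtx"]); T=np.array(c["extrinsics"])
    d=np.array([(u-K[0,2])/K[0,0],(v-K[1,2])/K[1,1]]); s=d.copy()
    for _ in range(20): s=d/(1+c["k1"]*(s@s))
    w=T[:3,:3]@np.array([s[0],s[1],1]); return T[:3,3],w/np.linalg.norm(w)
def onplane(name,u,v,z,cal=None):
    o,w=ray(name,u,v,cal); return o+w*(z-o[2])/w[2]
def proj(name,p,cal=None):
    c=cal or vision.get_calibration(name); K=np.array(c["mtx"]); T=np.linalg.inv(np.array(c["extrinsics"]))
    q=T[:3,:3]@np.asarray(p)+T[:3,3]; s=q[:2]/q[2]; s=s*(1+c["k1"]*(s@s)); return K[:2,:2]@s+K[:2,2]
E
python3 - <<'E'
from h import *
for n in ["top","scene"]:
    im=vision.get_image(n); cv2.imwrite(f"pics/{n}0.png",im[:,:,::-1])
    c=vision.get_calibration(n); print(n,np.round(c["mtx"],1).tolist(),c["k1"],np.round(c["extrinsics"],3).tolist())
o=robot.get_obs(); print(o["eef_pos"],o["orientation"],o["wrist_force"],o["gripper_width"],robot.tcp_to_grasp)
E
```

```text
top [[496.7, 0.0, 311.1], [0.0, 496.7, 203.1], [0.0, 0.0, 1.0]] -0.048401737252769306 [[-0.024, -0.987, 0.156, 0.329], [-1.0, 0.02, -0.023, -0.005], [0.019, -0.156, -0.988, 0.954], [0.0, 0.0, 0.0, 1.0]]
scene [[416.7, 0.0, 323.6], [0.0, 416.7, 200.4], [0.0, 0.0, 1.0]] 0.0028110991927665276 [[-0.731, -0.29, 0.617, -0.046], [-0.682, 0.328, -0.654, 0.553], [-0.013, -0.899, -0.438, 0.474], [0.0, 0.0, 0.0, 1.0]]
[0.24047069 0.54914253 0.23052118] [-1.80163541e-04  2.04925109e-01  9.78777359e-01 -7.41152982e-04] [0.00149006 0.18512686 0.06126609] 0.08509440805485952 -0.0187
```

View pics/top0.png

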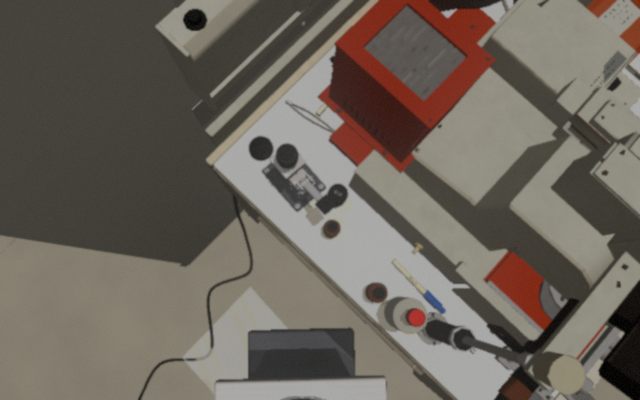

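View pics/scene0.png

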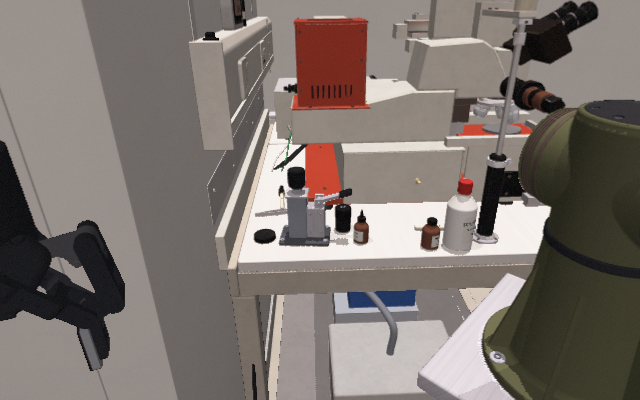

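Top view: the rest is at about (297,180), with the lens cap near (261,148), the head near (287,155), the lever and can near (330,195), and the drop bottle near (331,229). I'll enlarge both views.

Run:
```python
from h import *
a=cv2.imread("pics/top0.png")[125:250,230:370]; b=cv2.imread("pics/scene0.png")[155:255,245:385]
cv2.imwrite("pics/crop0.png",np.hstack([cv2.resize(a,(400,357),interpolation=cv2.INTER_CUBIC),cv2.resize(b,(400,286),interpolation=cv2.INTER_CUBIC).copy() if 0 else cv2.copyMakeBorder(cv2.resize(b,(400,286),interpolation=cv2.INTER_CUBIC),0,71,0,0,cv2.BORDER_CONSTANT)]))
for n,u,v,z in [("top",287,155,.16),("top",261,148,.012),("top",340,192,.112),("top",340,192,.057),("top",331,229,.06),("scene",297,171,.16),("scene",265,237,.012),("scene",345,193,.112),("scene",343,208,.057),("scene",361,213,.076)]:
    print(n,u,v,np.round(onplane(n,u,v,z),3))
```

```text
top 287 155 [0.535 0.014 0.16 ]
top 261 148 [0.588 0.069 0.012]
top 340 192 [ 0.48  -0.075  0.112]
top 340 192 [ 0.49  -0.079  0.057]
top 331 229 [ 0.422 -0.06   0.06 ]
scene 297 171 [0.529 0.021 0.16 ]
scene 265 237 [0.577 0.079 0.012]
scene 345 193 [ 0.455 -0.041  0.112]
scene 343 208 [ 0.484 -0.069  0.057]
scene 361 213 [ 0.418 -0.048  0.076]
```

View pics/crop0.png

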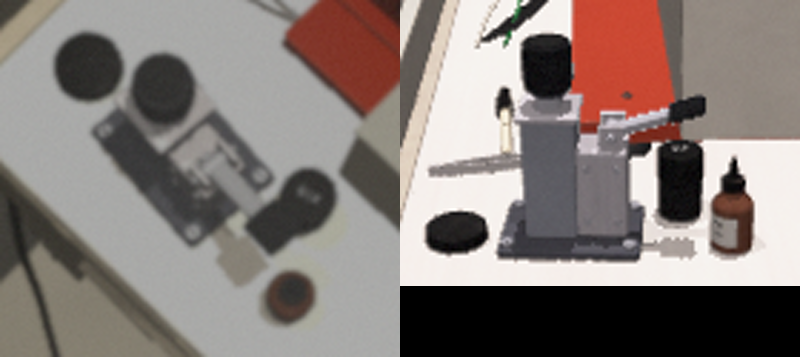

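```bash
cat >> h.py <<'E'
def tri(a,b):
    (o1,w1),(o2,w2)=ray("top",*a),ray("scene",*b)
    s=np.linalg.lstsq(np.c_[w1,-w2],o2-o1,rcond=None)[0]; p,q=o1+s[0]*w1,o2+s[1]*w2
    return (p+q)/2,np.linalg.norm(p-q)
E
python3 - <<'E'
from h import *
for n,a,b in [("headtop",(287,155.8),(296.1,169.5)),("pad",(322.8,204.8),(345.8,191.8)),("can",(337.8,193.3),(343,207)),("bottle",(331.5,229),(361,214)),("cap",(261,148.3),(264.5,236))]:
    p,e=tri(a,b); print(n,np.round(p,4),round(e,4))
h=onplane("top",287,155.8,.16); p=onplane("top",322.8,204.8,.112); d=p-h
print(h,p,np.hypot(*d[:2]),np.degrees(np.arctan2(d[1],d[0])))
h=onplane("scene",296.1,169.5,.16); p=onplane("scene",345.8,191.8,.112); d=p-h
print(h,p,np.hypot(*d[:2]),np.degrees(np.arctan2(d[1],d[0])))
# cabinet corner: horizontal bearings from both cameras
(o1,w1),(o2,w2)=ray("top",90,251),ray("scene",157,150)
s=np.linalg.solve(np.c_[w1[:2],-w2[:2]],(o2-o1)[:2]); print("corner",o1[:2]+s[0]*w1[:2])
(o2,w2)=ray("scene",160,280);s=np.linalg.solve(np.c_[w1[:2],-w2[:2]],(o2-o1)[:2]); print("corner",o1[:2]+s[0]*w1[:2])
print("worktop L corner",onplane("top",210,160,0), onplane("scene",232,290,0), "redbox", [onplane("top",u,v,.1) for u,v in [(402,168),(330,140)]])
print(np.round(robot.get_obs()["joints"],3))
E
```

```text
headtop [0.5352 0.0158 0.1596] 0.0038
pad [ 0.4575 -0.0449  0.1129] 0.002
can [ 0.4883 -0.0749  0.0559] 0.001
bottle [ 0.4231 -0.0594  0.0672] 0.005
cap [0.5903 0.0695 0.005 ] 0.0012
[0.53364848 0.01446509 0.16      ] [ 0.45841094 -0.04437421  0.112     ] 0.09551309609017045 -141.97291800997877
[0.53663932 0.01698374 0.16      ] [ 0.45786459 -0.04695124  0.112     ] 0.10145511703931584 -140.93659991376543
corner [0.38872549 0.35983794]
corner [0.3930463  0.38617277]
worktop L corner [5.69431319e-01 1.70002802e-01 1.11022302e-16] [0.49409156 0.22657203 0.        ] redbox [array([ 0.52324304, -0.18703573,  0.1       ]), array([ 0.57661864, -0.06096478,  0.1       ])]
[ 1.158  0.314 -0.048  1.21   0.     1.571]
```

Heights and sizes agree with the data given: head top at 0.160 m, pad at 0.113 m, and about 0.1 m between the two. The cabinet corner lies near (0.39, 0.37), so I'll go around it on the robot's side.

```bash
python3 -m pendant '[[[0,0,0],[-1.8,-3.6,0],0],[[0,0,0],[-1.8,-3.6,0],0],[[0,0,0],[-1.8,-3.6,0],0],[[0,0,0],[-1.8,-3.6,0],0],[[0,0,0],[-1.8,-3.6,0],0],[[0,0,0],[-3.1,-2.5,0],0],[[0,0,0],[-3.1,-2.5,0],0],[[0,0,0],[-3.1,-2.5,0],0],[[0,0,0],[-3.1,-2.5,0],0],[[0,0,0],[-3.1,-2.5,0],0],[[0,0,0],[-3.1,-2.5,0],0]]' 60
python3 -m pendant '[[[0,0,0],[-3.5,-0.7,0],0],[[0,0,0],[-3.5,-0.7,0],0],[[0,0,0],[-3.5,-0.7,0],0],[[0,0,0],[-3.5,-0.7,0],0],[[0,0,0],[-3.5,-0.7,0],0],[[0,0,0],[0,0,0],0],[[0,0,0],[0,0,0],0]]'
python3 - <<'E'
from h import *
c=vision.get_calibration("wrist"); im=vision.get_image("wrist"); cv2.imwrite("pics/w1.png",im[:,:,::-1]); o=robot.get_obs()
print(o["eef_pos"],o["orientation"],np.round(o["joints"],2)); print(proj("wrist",[.535,.0155,.16],c),proj("wrist",[.455,-.048,.112],c))
E
```

```text
t: 1.2
eef_pos: [0.3613, 0.135, 0.2312]
orientation: [0.0, 0.205, 0.979, 0.0]
wrist_force: [0.5, 0.8, 0.6]
gripper_width: 0.0852
grasp_force: 0.0
t: 1.9
eef_pos: [0.507, 0.034, 0.2306]
orientation: [-0.001, 0.206, 0.979, -0.0]
wrist_force: [-0.4, 0.3, -1.1]
gripper_width: 0.0855
grasp_force: 0.0
[0.50647764 0.03441165 0.23072344] [-9.24430347e-04  2.05127338e-01  9.78734854e-01 -8.03438244e-05] [ 0.07  0.14 -0.27  1.16  0.    0.48]
[313.73692731 249.93052338] [205.69234596 171.45257931]
```

View pics/w1.png

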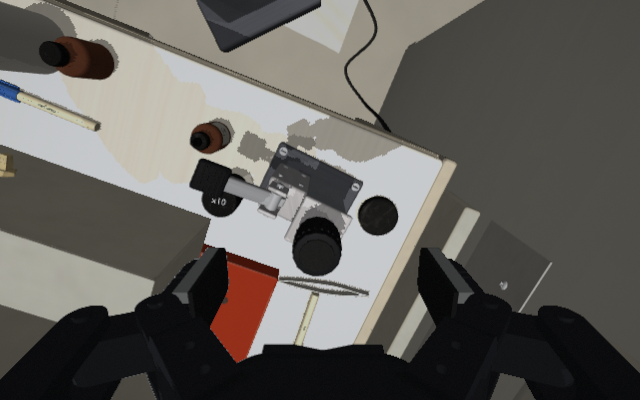

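The wrist view shows the head top at (317,254) and the pad at (211,177). The area around the head is clear for the open fingers.

Run:
```python
from h import *
h=onplane("wrist",317,254,.16); p=onplane("wrist",211,177,.112); print(h,p,np.hypot(*(p-h)[:2]),np.degrees(np.arctan2(*(p-h)[1::-1])))
o=robot.get_obs(); from scipy.spatial.transform import Rotation as R
q=o["orientation"]; M=R.from_quat([*q[1:],q[0]]).as_matrix()
t=(h+np.array([.535,.0155,.16]))/2; t[2]=.125
print("target",t,"tool cm",M.T@(t-o["eef_pos"])*100)
```

```text
[0.5384847  0.01680492 0.16      ] [ 0.46045823 -0.04593272  0.112     ] 0.10012063963830109 -141.19877265544454
target [0.53674235 0.01615246 0.125     ] tool cm [-3.52371998 -0.45136711 10.56634438]
```

```bash
python3 -m pendant '[[[0,0,0],[-3.5,-0.45,0],0],[[0,0,0],[0,0,0],0],[[0,0,0],[0,0,2.5],0],[[0,0,0],[0,0,2.5],0],[[0,0,0],[0,0,2.5],0],[[0,0,0],[0,0,2],0],[[0,0,0],[0,0,1.1],0],[[0,0,0],[0,0,0],0],[[0,0,0],[0,0,0],0]]' 60
python3 -m pendant '[[[0,0,0],[0,0,0],0.35],[[0,0,0],[0,0,0],0.45],[[0,0,0],[0,0,0],0.5],[[0,0,0],[0,0,0],0.55],[[0,0,0],[0,0,0],0.6],[[0,0,0],[0,0,0],0.65],[[0,0,0],[0,0,0],0.65]]' 30
```

```text
t: 2.85
eef_pos: [0.5377, 0.0166, 0.1261]
orientation: [0.0, 0.205, 0.979, 0.0]
wrist_force: [-0.4, 0.5, -0.1]
gripper_width: 0.0853
grasp_force: 0.0
t: 3.55
eef_pos: [0.5377, 0.0155, 0.1258]
orientation: [0.0, 0.205, 0.979, -0.001]
wrist_force: [-1.9, -3.5, 5.3]
gripper_width: 0.0356
grasp_force: 29.9
```

```bash
python3 -m pendant '[[[0,0,0],[0,-0.05,0],0.8],[[0,0,0],[0,0,0],0.8],[[0,0,0],[0,0,0],0.8]]' 70; python3 -m pendant '[[[0,0,0],[0,0,-0.1],0.8],[[0,0,0],[0,0,0],0.8]]'|egrep 'eef|wrist|grasp'
```

```text
t: 3.85
eef_pos: [0.5376, 0.0155, 0.126]
orientation: [0.0, 0.205, 0.979, -0.0]
wrist_force: [-2.8, -0.9, 6.5]
gripper_width: 0.0345
grasp_force: 69.2
eef_pos: [0.5376, 0.0155, 0.126]
wrist_force: [1.3, -2.0, -1.1]
grasp_force: 69.9
```

```bash
f(){ egrep 'eef|wrist'|tr '\n' ' '; echo; }
python3 -m pendant '[[[0,0,0],[0,0,-0.1],0.8],[[0,0,0],[0,0,0],0.8]]'|f
python3 -m pendant '[[[0,0,0],[0,0,-0.1],0.8],[[0,0,0],[0,0,0],0.8]]'|f
python3 -m pendant '[[[0,0,0],[0,0,-0.1],0.8],[[0,0,0],[0,0,0],0.8]]'|f
python3 -m pendant '[[[0,0,0],[0,0,-0.1],0.8],[[0,0,0],[0,0,0],0.8]]'|f
python3 -m pendant '[[[0,0,0],[0,0,-0.1],0.8],[[0,0,0],[0,0,0],0.8]]'|f
python3 -m pendant '[[[0,0,0],[0,0,-0.1],0.8],[[0,0,0],[0,0,0],0.8]]'|f
python3 -m pendant '[[[0,0,0],[0,0,-0.1],0.8],[[0,0,0],[0,0,0],0.8]]'|f
python3 -m pendant '[[[0,0,0],[0,0,-0.1],0.8],[[0,0,0],[0,0,0],0.8]]'|f
```

```text
eef_pos: [0.5376, 0.0155, 0.127] wrist_force: [3.0, -1.8, -4.9] 
eef_pos: [0.5376, 0.0155, 0.1283] wrist_force: [2.6, -3.4, -4.5] 
eef_pos: [0.5376, 0.0155, 0.1294] wrist_force: [3.0, -3.5, -4.3] 
eef_pos: [0.5376, 0.0155, 0.1305] wrist_force: [2.2, -3.8, -4.3] 
eef_pos: [0.5376, 0.0155, 0.1315] wrist_force: [2.8, -4.2, -3.7] 
eef_pos: [0.5376, 0.0155, 0.1325] wrist_force: [2.4, -3.8, -4.0] 
eef_pos: [0.5376, 0.0155, 0.1335] wrist_force: [3.5, -3.9, -5.2] 
eef_pos: [0.5376, 0.0155, 0.1345] wrist_force: [2.5, -4.0, -3.9]
```

```bash
f(){ egrep 'eef|wrist'|tr '\n' ' '; echo; }
python3 -m pendant '[[[0,0,0],[0,0,-0.1],0.8],[[0,0,0],[0,0,0],0.8]]'|f
python3 -m pendant '[[[0,0,0],[0,0,-0.1],0.8],[[0,0,0],[0,0,0],0.8]]'|f
python3 -m pendant '[[[0,0,0],[0,0,-0.1],0.8],[[0,0,0],[0,0,0],0.8]]'|f
python3 -m pendant '[[[0,0,0],[0,0,-0.1],0.8],[[0,0,0],[0,0,0],0.8]]'|f
python3 -m pendant '[[[0,0,0],[0,0,-0.1],0.8],[[0,0,0],[0,0,0],0.8]]'|f
python3 -m pendant '[[[0,0,0],[0,0,-0.1],0.8],[[0,0,0],[0,0,0],0.8]]'|f
python3 -m pendant '[[[0,0,0],[0,0,-0.1],0.8],[[0,0,0],[0,0,0],0.8]]'|f
python3 -m pendant '[[[0,0,0],[0,0,-0.1],0.8],[[0,0,0],[0,0,0],0.8]]'|f
python3 -m pendant '[[[0,0,0],[0,0,-0.1],0.8],[[0,0,0],[0,0,0],0.8]]'|f
python3 -m pendant '[[[0,0,0],[0,0,-0.1],0.8],[[0,0,0],[0,0,0],0.8]]'|f
python3 -m pendant '[[[0,0,0],[0,0,-0.1],0.8],[[0,0,0],[0,0,0],0.8]]'|f
python3 -m pendant '[[[0,0,0],[0,0,-0.1],0.8],[[0,0,0],[0,0,0],0.8]]'|f
```

```text
eef_pos: [0.5376, 0.0155, 0.1354] wrist_force: [3.1, -3.9, -3.7] 
eef_pos: [0.5376, 0.0155, 0.1365] wrist_force: [3.2, -4.0, -4.3] 
eef_pos: [0.5376, 0.0155, 0.1374] wrist_force: [2.6, -3.6, -3.3] 
eef_pos: [0.5376, 0.0155, 0.1385] wrist_force: [3.4, -3.7, -4.4] 
eef_pos: [0.5376, 0.0155, 0.1394] wrist_force: [1.8, -4.2, -4.9] 
eef_pos: [0.5376, 0.0155, 0.1404] wrist_force: [2.5, -5.1, -3.5] 
eef_pos: [0.5376, 0.0155, 0.1415] wrist_force: [1.9, -3.9, -3.4] 
eef_pos: [0.5376, 0.0155, 0.1424] wrist_force: [2.2, -4.0, -4.8] 
eef_pos: [0.5376, 0.0155, 0.1427] wrist_force: [5.3, -3.6, -9.9] 
eef_pos: [0.5376, 0.0155, 0.1433] wrist_force: [7.1, -3.9, -13.3] 
eef_pos: [0.5375, 0.0155, 0.144] wrist_force: [7.7, -3.8, -15.0] 
eef_pos: [0.5375, 0.0155, 0.1449] wrist_force: [8.1, -3.9, -15.8]
```

```bash
f(){ egrep 'eef|wrist'|tr '\n' ' '; echo; }
python3 -m pendant '[[[0,0,0],[0,0,-0.1],0.8],[[0,0,0],[0,0,0],0.8]]'|f
python3 -m pendant '[[[0,0,0],[0,0,-0.1],0.8],[[0,0,0],[0,0,0],0.8]]'|f
python3 -m pendant '[[[0,0,0],[0,0,-0.1],0.8],[[0,0,0],[0,0,0],0.8]]'|f
python3 -m pendant '[[[0,0,0],[0,0,-0.1],0.8],[[0,0,0],[0,0,0],0.8]]'|f
python3 -m pendant '[[[0,0,0],[0,0,-0.1],0.8],[[0,0,0],[0,0,0],0.8]]'|f
python3 -m pendant '[[[0,0,0],[0,0,-0.1],0.8],[[0,0,0],[0,0,0],0.8]]'|f
python3 -m pendant '[[[0,0,0],[0,0,-0.1],0.8],[[0,0,0],[0,0,0],0.8]]'|f
python3 -m pendant '[[[0,0,0],[0,0,-0.1],0.8],[[0,0,0],[0,0,0],0.8]]'|f
```

```text
eef_pos: [0.5375, 0.0155, 0.1458] wrist_force: [8.0, -3.7, -16.2] 
eef_pos: [0.5375, 0.0155, 0.1469] wrist_force: [8.2, -3.5, -15.0] 
eef_pos: [0.5376, 0.0155, 0.149] wrist_force: [3.2, -4.2, -3.7] 
eef_pos: [0.5376, 0.0155, 0.1504] wrist_force: [3.1, -3.9, -4.4] 
eef_pos: [0.5376, 0.0155, 0.1514] wrist_force: [2.9, -3.6, -3.4] 
eef_pos: [0.5376, 0.0155, 0.1524] wrist_force: [3.0, -3.3, -3.6] 
eef_pos: [0.5376, 0.0155, 0.1534] wrist_force: [3.4, -3.9, -4.6] 
eef_pos: [0.5376, 0.0155, 0.1537] wrist_force: [6.0, -3.9, -10.6]
```

```bash
f(){ egrep 'eef|wrist'|tr '\n' ' '; echo; }
python3 -m pendant '[[[0,0,0],[0,0,-0.1],0.8],[[0,0,0],[0,0,0],0.8]]'|f
python3 -m pendant '[[[0,0,0],[0,0,-0.1],0.8],[[0,0,0],[0,0,0],0.8]]'|f
python3 -m pendant '[[[0,0,0],[0,0,-0.1],0.8],[[0,0,0],[0,0,0],0.8]]'|f
python3 -m pendant '[[[0,0,0],[0,0,-0.1],0.8],[[0,0,0],[0,0,0],0.8]]'|f
python3 -m pendant '[[[0,0,0],[0,0,-0.1],0.8],[[0,0,0],[0,0,0],0.8]]'|f
python3 -m pendant '[[[0,0,0],[0,0,-0.1],0.8],[[0,0,0],[0,0,0],0.8]]'|f
python3 -m pendant '[[[0,0,0],[0,0,-0.1],0.8],[[0,0,0],[0,0,0],0.8]]'|f
python3 -m pendant '[[[0,0,0],[0,0,-0.1],0.8],[[0,0,0],[0,0,0],0.8]]'|f
python3 -m pendant '[[[0,0,0],[0,0,-0.1],0.8],[[0,0,0],[0,0,0],0.8]]'|f
python3 -m pendant '[[[0,0,0],[0,0,-0.1],0.8],[[0,0,0],[0,0,0],0.8]]'|f
```

```text
eef_pos: [0.5375, 0.0155, 0.1541] wrist_force: [7.7, -3.5, -13.2] 
eef_pos: [0.5376, 0.0155, 0.1549] wrist_force: [7.6, -2.9, -15.9] 
eef_pos: [0.5375, 0.0155, 0.1557] wrist_force: [8.2, -4.3, -16.1] 
eef_pos: [0.5375, 0.0155, 0.1567] wrist_force: [7.6, -4.1, -16.1] 
eef_pos: [0.5376, 0.0155, 0.1577] wrist_force: [8.6, -3.3, -16.4] 
eef_pos: [0.5376, 0.0155, 0.159] wrist_force: [4.5, -3.7, -6.2] 
eef_pos: [0.5376, 0.0155, 0.1612] wrist_force: [3.3, -3.1, -4.4] 
eef_pos: [0.5376, 0.0155, 0.1624] wrist_force: [3.6, -4.2, -3.8] 
eef_pos: [0.5376, 0.0155, 0.163] wrist_force: [4.7, -4.2, -6.1] 
eef_pos: [0.5375, 0.0155, 0.1633] wrist_force: [6.7, -4.5, -11.6]
```

```bash
f(){ egrep 'eef|wrist'|tr '\n' ' '; echo; }
python3 -m pendant '[[[0,0,0],[0,0,-0.1],0.8],[[0,0,0],[0,0,0],0.8]]'|f
python3 -m pendant '[[[0,0,0],[0,0,-0.1],0.8],[[0,0,0],[0,0,0],0.8]]'|f
python3 -m pendant '[[[0,0,0],[0,0,-0.1],0.8],[[0,0,0],[0,0,0],0.8]]'|f
python3 -m pendant '[[[0,0,0],[0,0,-0.1],0.8],[[0,0,0],[0,0,0],0.8]]'|f
python3 -m pendant '[[[0,0,0],[0,0,-0.1],0.8],[[0,0,0],[0,0,0],0.8]]'|f
python3 -m pendant '[[[0,0,0],[0,0,-0.1],0.8],[[0,0,0],[0,0,0],0.8]]'|f
python3 -m pendant '[[[0,0,0],[0,0,-0.1],0.8],[[0,0,0],[0,0,0],0.8]]'|f
python3 -m pendant '[[[0,0,0],[0,0,-0.1],0.8],[[0,0,0],[0,0,0],0.8]]'|f
python3 -m pendant '[[[0,0,0],[0,0,-0.1],0.8],[[0,0,0],[0,0,0],0.8]]'|f
python3 -m pendant '[[[0,0,0],[0,0,-0.1],0.8],[[0,0,0],[0,0,0],0.8]]'|f
```

```text
eef_pos: [0.5375, 0.0155, 0.1639] wrist_force: [7.2, -3.7, -15.9] 
eef_pos: [0.5375, 0.0155, 0.1646] wrist_force: [8.5, -3.8, -16.4] 
eef_pos: [0.5375, 0.0155, 0.1656] wrist_force: [8.7, -4.4, -16.4] 
eef_pos: [0.5375, 0.0155, 0.1664] wrist_force: [8.9, -4.1, -17.9] 
eef_pos: [0.5375, 0.0155, 0.1673] wrist_force: [9.5, -4.0, -18.3] 
eef_pos: [0.5376, 0.0155, 0.1694] wrist_force: [4.2, -4.7, -4.3] 
eef_pos: [0.5376, 0.0155, 0.1713] wrist_force: [3.6, -2.9, -5.1] 
eef_pos: [0.5376, 0.0155, 0.1724] wrist_force: [3.8, -3.1, -3.0] 
eef_pos: [0.5376, 0.0155, 0.1733] wrist_force: [3.4, -3.7, -4.1] 
eef_pos: [0.5376, 0.0155, 0.1736] wrist_force: [6.0, -3.5, -9.8]
```

Three clicks so far. The ramp to the fourth has begun, and it should come near 0.1785–0.1795.

```bash
f(){ egrep 'eef|wrist'|tr '\n' ' '; echo; }
python3 -m pendant '[[[0,0,0],[0,0,-0.1],0.8],[[0,0,0],[0,0,0],0.8]]'|f
python3 -m pendant '[[[0,0,0],[0,0,-0.1],0.8],[[0,0,0],[0,0,0],0.8]]'|f
python3 -m pendant '[[[0,0,0],[0,0,-0.1],0.8],[[0,0,0],[0,0,0],0.8]]'|f
python3 -m pendant '[[[0,0,0],[0,0,-0.1],0.8],[[0,0,0],[0,0,0],0.8]]'|f
python3 -m pendant '[[[0,0,0],[0,0,-0.1],0.8],[[0,0,0],[0,0,0],0.8]]'|f
```

```text
eef_pos: [0.5375, 0.0155, 0.174] wrist_force: [7.8, -3.7, -13.8] 
eef_pos: [0.5376, 0.0155, 0.1747] wrist_force: [7.8, -4.5, -16.0] 
eef_pos: [0.5375, 0.0155, 0.1756] wrist_force: [8.3, -3.8, -17.1] 
eef_pos: [0.5375, 0.0155, 0.1765] wrist_force: [9.0, -3.7, -17.2] 
eef_pos: [0.5375, 0.0155, 0.1773] wrist_force: [8.3, -4.0, -18.5]
```

```bash
f(){ egrep 'eef|wrist'|tr '\n' ' '; echo; }
python3 -m pendant '[[[0,0,0],[0,0,-0.1],0.8],[[0,0,0],[0,0,0],0.8]]'|f
```

```text
eef_pos: [0.5375, 0.0155, 0.1784] wrist_force: [8.7, -4.9, -17.9]
```

```bash
f(){ egrep 'eef|wrist'|tr '\n' ' '; echo; }
python3 -m pendant '[[[0,0,0],[0,0,-0.1],0.8],[[0,0,0],[0,0,0],0.8],[[0,0,0],[0,0,0],0.8]]'|f
```

```text
eef_pos: [0.5376, 0.0155, 0.1811] wrist_force: [3.6, -3.1, -4.3]
```

Fourth click felt: the force fell back to the weight. Now I'll lower gently.

```bash
f(){ egrep 'eef|wrist'|tr '\n' ' '; echo; }
python3 -m pendant '[[[0,0,0],[0,0,0.1],0.8],[[0,0,0],[0,0,0],0.8]]'|f
python3 -m pendant '[[[0,0,0],[0,0,0.1],0.8],[[0,0,0],[0,0,0],0.8]]'|f
python3 -m pendant '[[[0,0,0],[0,0,0.1],0.8],[[0,0,0],[0,0,0],0.8]]'|f
```

```text
eef_pos: [0.5376, 0.0155, 0.1803] wrist_force: [4.0, -4.1, -5.1] 
eef_pos: [0.5376, 0.0155, 0.1798] wrist_force: [1.6, -4.8, 1.0] 
eef_pos: [0.5376, 0.0155, 0.1796] wrist_force: [-0.4, -4.1, 7.8]
```

```bash
f(){ egrep 'eef|wrist|grasp|width'|tr '\n' ' '; echo; }
python3 -m pendant '[[[0,0,0],[0,0,-0.1],0.8],[[0,0,0],[0,0,0],0.8]]'|f
python3 -m pendant '[[[0,0,0],[0,0,0],0.8],[[0,0,0],[0,0,0],0.8],[[0,0,0],[0,0,0],0.8]]' 20|f
python3 -m pendant '[[[0,0,0],[0,0,0],0.5],[[0,0,0],[0,0,0],0.45],[[0,0,0],[0,0,0],0.3],[[0,0,0],[0,0,0],0],[[0,0,0],[0,0,0],0],[[0,0,0],[0,0,0],0],[[0,0,0],[0,0,0],0]]'|f
python3 - <<'E'
from h import *
for n in ["top","scene"]: cv2.imwrite(f"pics/{n}2.png",vision.get_image(n)[:,:,::-1])
a=cv2.imread("pics/scene2.png")[130:260,235:395]
cv2.imwrite("pics/crop2.png",cv2.resize(a,(640,520),interpolation=cv2.INTER_CUBIC))
o=robot.get_obs();print(o["t"],o["eef_pos"])
E
```

```text
eef_pos: [0.5376, 0.0155, 0.1798] wrist_force: [1.4, -5.2, 2.2] gripper_width: 0.0343 grasp_force: 74.2 
eef_pos: [0.5376, 0.0155, 0.1798] wrist_force: [1.4, -4.6, 3.7] gripper_width: 0.0346 grasp_force: 74.2 
eef_pos: [0.5374, 0.0158, 0.1793] wrist_force: [-0.3, -0.3, -0.3] gripper_width: 0.0854 grasp_force: 0.0 
17.05 [0.5374483  0.01572019 0.17931198]
```

View pics/crop2.png

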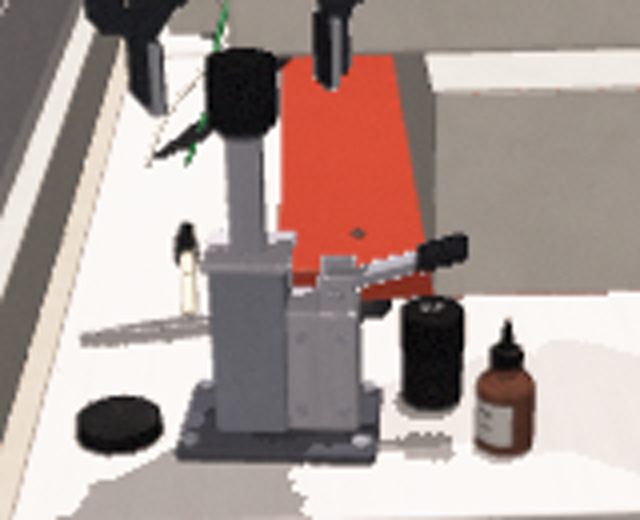

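The column stands raised by about 53 mm, with the bystanders where they were. Next, I'll go up, close the fingers, and move over the lever pad.

```bash
f(){ egrep 't:|eef|wrist|grasp|width'|tr '\n' ' '; echo; }
python3 -m pendant '[[[0,0,0],[0,0,-2],0],[[0,0,0],[0,0,-2],0],[[0,0,0],[0,0,-2.5],0],[[0,0,0],[0,0,0],0],[[0,0,0],[1.6,-3,0],0.5],[[0,0,0],[1.6,-3,0],1],[[0,0,0],[1.6,-3,0],1],[[0,0,0],[0,0,0],1],[[0,0,0],[0,0,0],1],[[0,0,0],[0,0,3],1],[[0,0,0],[0,0,3],1],[[0,0,0],[0,0,3],1],[[0,0,0],[0,0,1.5],1],[[0,0,0],[0,0,0],1],[[0,0,0],[0,0,0],1]]' 30|f
python3 - <<'E'
from h import *
c=vision.get_calibration("wrist"); cv2.imwrite("pics/w3.png",vision.get_image("wrist")[:,:,::-1]); o=robot.get_obs()
print(o["eef_pos"],proj("wrist",o["eef_pos"],c),proj("wrist",[.4575,-.047,.112],c))
E
```

```text
t: 18.55 eef_pos: [0.458, -0.047, 0.1393] wrist_force: [-1.0, -0.4, 0.1] gripper_width: -0.0002 grasp_force: 0.0 
[ 0.45847621 -0.04717685  0.13998004] [320.91131829 253.9779887 ] [320.78893366 229.84210571]
```

View pics/w3.png

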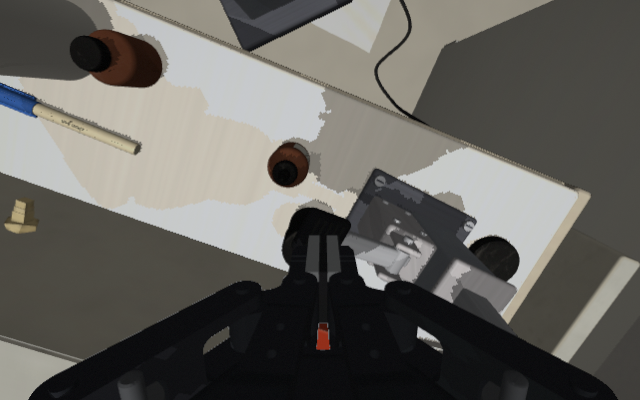

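The closed fingertips at about (324,245) sit over the black pad near (325,225), and the lever arm comes in from the right. I'll press down in steps.

```bash
f(){ egrep 'eef|wrist'|tr '\n' ' '; echo; }
python3 -m pendant '[[[0,0,0],[0,0,1],1],[[0,0,0],[0,0,1],1],[[0,0,0],[0,0,0],1]]'|f
python3 -m pendant '[[[0,0,0],[0,0,0.3],1],[[0,0,0],[0,0,0.3],1],[[0,0,0],[0,0,0],1]]'|f
python3 -m pendant '[[[0,0,0],[0,0,0.2],1],[[0,0,0],[0,0,0.2],1],[[0,0,0],[0,0,0],1]]'|f
python3 -m pendant '[[[0,0,0],[0,0,0.2],1],[[0,0,0],[0,0,0.2],1],[[0,0,0],[0,0,0],1]]'|f
```

```text
eef_pos: [0.4564, -0.0474, 0.118] wrist_force: [-0.0, -0.5, -0.3] 
eef_pos: [0.4574, -0.0476, 0.1133] wrist_force: [0.2, -0.6, 0.9] 
eef_pos: [0.4575, -0.0477, 0.1093] wrist_force: [-0.5, -1.2, 2.4] 
eef_pos: [0.4574, -0.0476, 0.1051] wrist_force: [-0.2, 0.1, 2.6]
```

```bash
f(){ egrep 'eef|wrist'|tr '\n' ' '; echo; }
python3 -m pendant '[[[0,0,0],[0,0,0.2],1],[[0,0,0],[0,0,0.2],1],[[0,0,0],[0,0,0],1]]'|f
python3 -m pendant '[[[0,0,0],[0,0,0.2],1],[[0,0,0],[0,0,0.2],1],[[0,0,0],[0,0,0],1]]'|f
python3 -m pendant '[[[0,0,0],[0,0,0.1],1],[[0,0,0],[0,0,0.1],1],[[0,0,0],[0,0,0],1]]'|f
python3 -m pendant '[[[0,0,0],[0,0,0.1],1],[[0,0,0],[0,0,0],1]]'|f
```

```text
eef_pos: [0.4573, -0.0474, 0.101] wrist_force: [-0.2, -0.6, 1.2] 
eef_pos: [0.4572, -0.0473, 0.0969] wrist_force: [0.4, -0.8, -0.0] 
eef_pos: [0.4572, -0.0473, 0.0951] wrist_force: [-0.4, 0.5, 0.8] 
eef_pos: [0.4573, -0.0474, 0.0947] wrist_force: [-3.5, -1.4, 6.7]
```

```bash
f(){ egrep 'eef|wrist'|tr '\n' ' '; echo; }
python3 -m pendant '[[[0,0,0],[0,0,0.1],1],[[0,0,0],[0,0,0],1]]'|f
python3 -m pendant '[[[0,0,0],[0,0,0.1],1],[[0,0,0],[0,0,0],1]]'|f
```

```text
eef_pos: [0.4574, -0.0474, 0.0944] wrist_force: [-6.2, -0.6, 16.0] 
eef_pos: [0.4574, -0.0474, 0.0941] wrist_force: [-8.9, 0.4, 24.0]
```

Firmly against the stop at 0.094 m. Now I'll retreat and check.

```bash
f(){ egrep 't:|eef|wrist'|tr '\n' ' '; echo; }
python3 -m pendant '[[[0,0,0],[0,0,-0.5],1],[[0,0,0],[0,0,-2],1],[[0,0,0],[0,0,-4],1],[[0,0,0],[0,0,-4],1],[[0,0,0],[0,0,-4],1],[[0,0,0],[3.5,0,0],1],[[0,0,0],[3.5,0,0],1],[[0,0,0],[0,0,0],1],[[0,0,0],[0,0,0],1]]'|f
python3 - <<'E'
from h import *
for n in ["top","scene"]: cv2.imwrite(f"pics/{n}4.png",vision.get_image(n)[:,:,::-1])
a=cv2.resize(cv2.imread("pics/scene4.png")[130:260,235:395],(400,325),interpolation=cv2.INTER_CUBIC);b=cv2.resize(cv2.imread("pics/top4.png")[125:255,230:390],(400,325),interpolation=cv2.INTER_CUBIC)
cv2.imwrite("pics/crop4.png",np.hstack([a,b]))
E
```

```text
t: 22.2 eef_pos: [0.3935, -0.0191, 0.2374] wrist_force: [-0.2, 0.0, -0.1]
```

View pics/crop4.png

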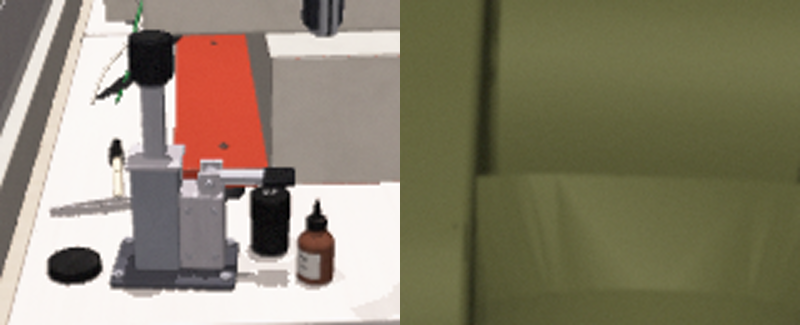

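The scene view shows the lever level (crop (245,177)) and the column still raised. The can, bottle and lens cap are where they were, and the gripper is clear of everything.

```bash
python3 -c "
from workcell import ticket
print(ticket.sign_off())"
```

```text
the job is handed in; nothing more can be done
None
```

The job is handed in: I counted four clicks by feel, let the column settle onto the pawl, and pressed the lever down to its stop; the gripper is clear and the bystanders look unmoved in the last picture (22 s).

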